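Pack the demo kit in layers on the plywood tray

TASK

Pack up the demo kit as one pile in the shallow plywood tray: first the blue steel drill tin flat in the middle of the tray, lengthwise along the tray's longer side, then the thin white foam slice on it as a pad, then the black power supply on the foam, and the roll of tape lying flat on top. Centre each layer on the one below (for the power supply go by its body, not counting the cable stub) with the long sides parallel, and leave the wavy foam offcut, the wood offcut and everything else where they lie.

Things in the scene. Friction and masses are not known exactly. Their poses are not given: they have to be found in the camera images.
- tray: Shallow open plywood tray, fixed to the table, 145 x 176 mm outside, 22 mm high, walls 6 mm; its inner floor is 6 mm above its underside. Origin at the centre of its underside (on the table), z up, y along the longer (176 mm) side.
- tin: Closed blue steel drill tin, lying flat, 70 mm (x) by 116 mm (y), 26 mm high, lid fixed shut, top flat. Origin at the centre of its underside, z up, y along its length; the gripped sides are 64 mm apart along x (at x = -32 and +32 mm). 0.17 kg or so.
- foam_slice: Thin white flat polystyrene slice, 47 mm (x) by 71 mm (y), 9 mm thick, straight edges, rigid. Origin at the centre of its underside, z up, y along its length. Very light.
- power_supply: Black plug-in power supply lying flat; its body is 46 mm (x) by 82 mm (y), 30 mm high, with a short thin cable stub that lengthens it to 112 mm at one end of y. Origin at the centre of the body's underside (stub not counted), z up, y along its length. 0.19 kg or so.
- tape: Roll of tape, black outside with a light cardboard core, lying flat, 61 mm across, 19 mm high. Origin at the centre of its underside within 1 mm, z up.
- foam_offcut: Bystander, loose: white polystyrene offcut with wavy sides, 35 x 84 x 26 mm. Not part of the pile; leave it. Origin at the centre of its underside, y along its length.
- wood_offcut: Bystander, loose: plain pine stick, 22 x 75 x 18 mm. Not part of the pile; leave it. Origin at the centre of its underside, y along its length.
- parts_box: Bystander, fixed: clear plastic sorting box with a closed lid and small parts in it, 119 x 194 mm, 39 mm high. It and the tray change places from start to start. Origin at the centre of its underside, y along its length.
There are look-alikes about, which are no part of the job. Several things have the shape of the tape; the one meant has the colours described above.

How it is judged:
On the way, in this order (a step that is already met when the one before it is completed fails the run):
1. the tin lies in the tray, released (horizontal distance between tin and tray below 0.015 m and z of tin in the frame of tray between 0.002 and 0.01 m and angle between tin's own z axis and vertical below 0.1 rad and angle between the y axis of tin and the y axis of tray, either way round below 0.2 rad and contact force between tin and the fingers below 0.3 N), for 0.2 s.
2. the foam slice lies on the tin, released (horizontal distance between foam_slice and tin below 0.015 m and z of foam_slice in the frame of tin between 0.022 and 0.03 m and angle between foam_slice's own z axis and vertical below 0.1 rad and angle between the y axis of foam_slice and the y axis of tin, either way round below 0.2 rad and contact force between foam_slice and the fingers below 0.3 N), for 0.2 s.
3. the power supply lies on the foam slice, released (horizontal distance between power_supply and foam_slice below 0.018 m and z of power_supply in the frame of foam_slice between 0.005 and 0.013 m and angle between power_supply's own z axis and vertical below 0.1 rad and angle between the y axis of power_supply and the y axis of foam_slice, either way round below 0.2 rad and contact force between power_supply and the fingers below 0.3 N), for 0.2 s.
At the end, for the whole second after the job is handed in: Bottom to top: tin flat on the tray floor, foam slice, power supply, tape, each flat and within 15 mm (power supply body 18 mm) of the centre of what is under it; tin, foam and power supply parallel to it within 0.2 rad; all released and at rest (all of step 1 and all of step 2 and all of step 3 and horizontal distance between tape and power_supply below 0.015 m and z of tape in the frame of power_supply between 0.026 and 0.034 m and angle between tape's own z axis and vertical below 0.1 rad and contact force between tape and the fingers below 0.3 N and linear speed of each of tin, foam_slice, power_supply, tape below 0.02 m/s); the robot touches nothing.
It fails at once if the foam offcut is moved more than 30 mm (distance of foam_offcut from where it was at the start of the episode above 0.03 m).
It fails at once if the wood offcut is moved more than 30 mm (distance of wood_offcut from where it was at the start of the episode above 0.03 m).
It also fails if it takes over 102 s, if anything falls off the work surface, if the arm or the gripper's body presses on something with over 40 N, if the wrist force passes 120 N, or if a joint passes its speed limit or range.

ROBOT

A 6-joint arm with a two-finger parallel gripper is mounted at the origin on a cart in front of the work surface, level with it; the furniture and walls round the work are solid. World frame = base frame: x ahead of the robot, y to its left, z up, the work surface at z = 0. Lengths are in m, angles in rad, forces in N, time in s.
With the tool pointing down it reaches from about 0.35 to 0.975 m from the base axis. Payload 4.9 kg.
Tool frame: the origin (TCP) lies at the very end of the fingers, on their centre line; the grasp point (between the pads) lies 19 mm behind it (ctrl.grasp_offset is the distance from the TCP to the grasp point, in m); z points along the fingers, y is the line along which they close (so a half turn about z gives the same grasp; the last joint's range is limited). The gripper opens to 85 mm and grips with 20 to 120 N. Pads are 22 mm wide; open, the fingers measure 114 mm over their backs; the gripper's body (76 mm by 85 mm) begins 54 mm behind the grasp point. The pads swing forward as they close: fully open they stand 13 mm farther back than shut.
Start: joints at [1.145, 0.053, 1.613, -0, 1.476, -0.119], TCP at [0.189, 0.596, 0.231] pointing down, gripper open.
Joint ranges: [-3.01, 3.01], [-1.01, 2.22], [0.06, 2.58], [-1.02, 4.17], [0.09, 2.62], [-3.14, 3.14]. Speed limits (rad/s): [2.57, 2.57, 3.14, 3.14, 3.14, 3.14].

INTERFACE

Orientations are given as a rotation vector (axis times angle).
In Python, from station import ctrl, optics gives the robot as it stands.
- The arm moves only by the shell command python3 -m handwheel 'ROWS' [OPENING] [FORCE]. ROWS is JSON, a list of rows, each an object of numbers: "tx", "ty", "tz": the shift along the tool's x, y, z in mm; "roll": the turn about the tool's z in rad. A call has 1 to 12 rows; each row shifts and turns the commanded pose from where the row before left it, along the tool's axes as they then stand; what a row does not reach is not made up. A row lasts 1/12 s, in which the tool goes at most 41.7 mm and 7.16 degrees, less where a joint would pass 70% of its speed; a pose out of reach is approached as far as the arm can. A call with a gripper value outside its range is refused whole. OPENING is the finger opening in mm, from 0 to 85.4, set as the call begins (- or left out, the last holds). The fingers move at their own pace and stop on an object; FORCE is the grip in N (left out, the last holds). Time passes only in rows, so rows that do not move let the fingers close. It gives the time, the measured TCP pose, the force, the opening and the grip force at its end, in the units of the state.
- ctrl.get_obs(): the state, without advancing time (a new reading comes with each control period).
- optics.get_image(name): name is "side" or "top"; returns (picture, depth): 400x640x3 uint8, red, green, blue; 400x640 float32, m along the optical axis (not along the pixel's ray), 0 where there is no reading.
- optics.camera_params(name): a dict with "mtx" (3x3 intrinsics, pixels), "extrinsics" (4x4, takes a point from camera to world coordinates). Camera axes: x right, y down, z forward; pixel columns grow to the right and rows downward; lengths in m; the calibration is good to about 2 mm. A picture is of the moment at which its call begins. camera_params takes no time and is no camera call.
- ctrl.finish_job(): hands the job in; it is judged then, once.
The state is a dict: "t": time; "q": joint angles; "dq": joint speeds; "effort": joint torques, N m; "tool_pos": TCP position; "tool_rot": TCP orientation; "contact_force": force on the tool from outside, world axes, zero at the start; "wrist_torque": the same for the moment, N m; "opening": finger opening in m; "grip_force": force on a finger pad.
Only numpy, scipy, OpenCV 4.12 (cv2) and the standard library are available. Lean on these libraries where they do the work, as an engineer would, in place of code of your own. Each camera call takes 0.05 s, during which the arm holds its last target. There are 200 camera calls.

## Working session

There is one attempt and no reset: what is moved stays moved. The work goes in short steps, Python scripts to look and compute and a shell command to move; the robot and the scene stay as the last step left them, time stands still between calls to the robot, and variables do not carry over. Pictures are saved under pics/ and viewed, at most 17 in all, crops included, and the job is handed in when it is done.

```bash
ls; mkdir -p pics; python3 - <<'E'
from station import ctrl, optics
import cv2,numpy as np
for n in("side","top"):
    p,d=optics.get_image(n); cv2.imwrite(f"pics/{n}0.png",p[:,:,::-1]); np.savez(f"pics/{n}0.npz",p=p,d=d)
    c=optics.camera_params(n); print(n,c["mtx"],np.round(c["extrinsics"],3),(d>0).mean())
o=ctrl.get_obs(); print(o)
E
```

```text
pics
side [[388.69383525   0.         315.27013901]
 [  0.         388.69383525 198.7657311 ]
 [  0.           0.           1.        ]] [[ 0.954 -0.146  0.261  0.214]
 [-0.299 -0.432  0.851 -0.91 ]
 [-0.012 -0.89  -0.456  0.531]
 [ 0.     0.     0.     1.   ]] 0.99574609375
top [[471.0142366    0.         314.10257665]
 [  0.         471.0142366  194.53586434]
 [  0.           0.           1.        ]] [[ 2.300e-02 -9.920e-01  1.210e-01  4.020e-01]
 [-1.000e+00 -2.300e-02 -1.000e-03  3.200e-02]
 [ 4.000e-03 -1.210e-01 -9.930e-01  1.101e+00]
 [ 0.000e+00  0.000e+00  0.000e+00  1.000e+00]] 0.99587109375
{'t': 0.1, 'q': array([ 1.14497133e+00,  5.33047403e-02,  1.61414631e+00, -1.98178408e-05,
        1.47599537e+00, -1.19019620e-01]), 'dq': array([-0.00154529, -0.00027854, -0.00428315, -0.00125292, -0.00060896,
        0.00074438]), 'effort': array([-1.90194878e-04, -3.94899130e+01, -3.71365178e+01, -1.32128957e-04,
        3.86437910e-03, -8.82571584e-06]), 'tool_pos': array([0.18854349, 0.59529711, 0.23018354]), 'tool_rot': array([-4.79964379e-01, -3.10422556e+00,  2.81242013e-03]), 'contact_force': array([ 0.18221594, -0.61088908,  0.210006  ]), 'wrist_torque': array([ 0.03777327, -0.01154806, -0.00140054]), 'grip_force': 0.0, 'opening': 0.08535678479636782}
```

View pics/top0.png

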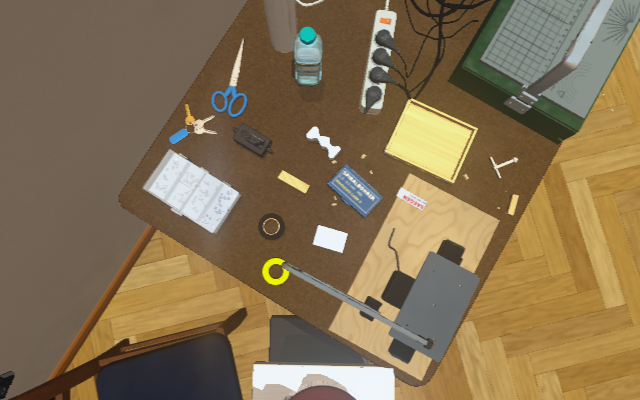

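View pics/side0.png

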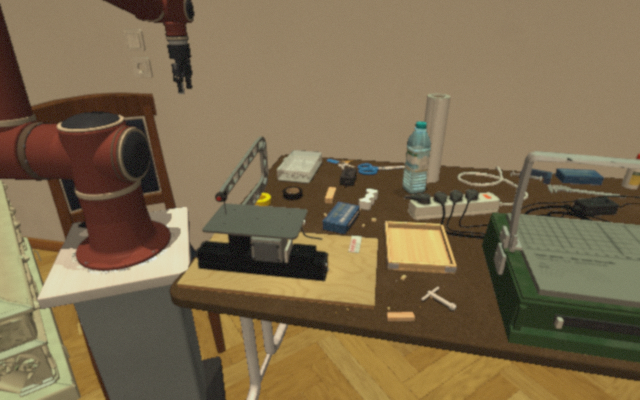

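The top view shows these things and look-alikes:

| Item | Chosen pixel (top view) | Could be mistaken for |
|---|---|---|
| tin | (355,190), blue | blue box far right, side (578,176) |
| foam slice | (330,238), flat white | wavy foam offcut (323,142), white card (412,199) |
| power supply | (252,140), black | black adapter, side (595,205), and the power strip plugs |
| tape | (271,226), black with light core | yellow ring (275,271) |
| tray | (431,140) | clear parts box (192,191), wood offcut (293,182) |

A boom also crosses from (430,345) to (285,265). I'll check the choices in one close crop.

```bash
cat > h.py <<'E'
import numpy as np,cv2
from station import ctrl, optics
def cam(n):
    c=optics.camera_params(n); return c["mtx"],c["extrinsics"]
def ray(n,uv,z):
    "pixels (N,2) -> world points on plane z"
    K,E=cam(n); uv=np.atleast_2d(uv).astype(float)
    d=np.c_[uv,np.ones(len(uv))]@np.linalg.inv(K).T@E[:3,:3].T; o=E[:3,3]
    return o+d*((z-o[2])/d[:,2])[:,None]
def cloud(n,d):
    K,E=cam(n); v,u=np.mgrid[:d.shape[0],:d.shape[1]]
    p=np.stack([u,v,np.ones_like(u)],-1)@np.linalg.inv(K).T*d[...,None]
    return p@E[:3,:3].T+E[:3,3]
def proj(n,P):
    K,E=cam(n); q=(np.atleast_2d(P)-E[:3,3])@E[:3,:3]@K.T; return q[:,:2]/q[:,2:]
def blob(mask,near):
    "component containing/nearest to pixel"
    c,_=cv2.findContours(mask.astype(np.uint8),cv2.RETR_EXTERNAL,cv2.CHAIN_APPROX_NONE)
    return max((k for k in c if cv2.pointPolygonTest(k,tuple(map(float,near)),True)>-6),key=cv2.contourArea)
def rect(n,cont,z):
    "world min-area rect on plane z: centre, short, long, yaw of long side"
    w=ray(n,cont[:,0,:],z)[:,:2].astype(np.float32)*1000
    b=cv2.boxPoints(cv2.minAreaRect(w)); e=[b[1]-b[0],b[2]-b[1]]
    e.sort(key=np.linalg.norm); L=e[1]
    return b.mean(0),np.linalg.norm(e[0]),np.linalg.norm(L),np.arctan2(L[1],L[0])%np.pi
E
python3 - <<'E'
from h import *
a=np.load("pics/top0.npz");p,d=a["p"],a["d"];s=np.load("pics/side0.npz")
cv2.imwrite("pics/crop.png",cv2.resize(p[95:285,165:485,::-1],None,fx=2.5,fy=2.5,interpolation=cv2.INTER_CUBIC))
C=cloud("top",d);S=cloud("side",s["d"])
print("table",np.round(ray("top",[[300,210]],0),3),C[212,300].round(3))
for n,u,v,z in [("tin",355,190,.026),("slice",330,238,.009),("psu",252,140,.03),("tape",262,226,.019),("tray",431,140,.006),("box",192,191,.039),("offc",323,142,.026),("wood",293,182,.018),("yellow",265,270,.02),("boom",300,275,0),("boom",350,305,0),("boom",400,330,0),("boomend",429,344,0),("card",412,199,0),("bottle",308,35,0),("board",340,310,0),("dev",440,300,0),("dev2",400,290,0),("case",505,100,0),("strip",372,95,0)]:
    P=C[v,u]; q=proj("side",P)[0].round().astype(int)
    print(n,P.round(3), "side",q, S[q[1],q[0]].round(3) if 0<=q[0]<640 and 0<=q[1]<400 else "")
E
```

```text
table [[0.499 0.063 0.   ]] [ 0.494  0.063 -0.   ]
tin [ 0.545 -0.062  0.029] side [341 211] [ 0.547 -0.058  0.026]
slice [ 0.435 -0.008  0.01 ] side [296 214] [ 0.382 -0.224  0.135]
psu [0.657 0.178 0.03 ] side [347 172] [0.655 0.172 0.032]
tape [0.459 0.149 0.017] side [290 187] [0.458 0.149 0.018]
tray [ 0.672 -0.243  0.008] side [418 245] [ 0.676 -0.239  0.005]
box [0.533 0.309 0.037] side [300 160] [0.535 0.31  0.038]
offc [0.657 0.013 0.026] side [368 194] [0.66  0.017 0.024]
wood [0.562 0.081 0.02 ] side [329 191] [0.563 0.085 0.018]
yellow [0.359 0.139 0.017] side [259 193] [0.341 0.005 0.083]
boom [0.359 0.054 0.219] side [258 137] [0.45  0.675 0.017]
boom [ 0.285 -0.056  0.013] side [243 231] [ 0.268 -0.256  0.135]
boom [ 0.262 -0.134  0.203] side [229 175] [ 0.317  0.753 -0.171]
boomend [ 0.237 -0.189  0.197] side [220 190] [ 0.238 -0.184  0.195]
card [ 0.53  -0.197  0.012] side [355 244] [ 0.529 -0.2    0.015]
bottle [0.827 0.051 0.215] side [420 122] [0.828 0.051 0.213]
board [ 0.274 -0.033  0.015] side [238 227] [ 0.261 -0.238  0.135]
dev [ 0.312 -0.227  0.134] side [263 221] [ 0.311 -0.231  0.136]
dev2 [ 0.329 -0.15   0.118] side [264 209] [ 0.323 -0.18   0.135]
case [ 0.755 -0.398  0.065] side [497 255] [ 0.742 -0.411  0.077]
strip [ 0.76  -0.095  0.064] side [420 193] [ 0.761 -0.093  0.062]
```

View pics/crop.png

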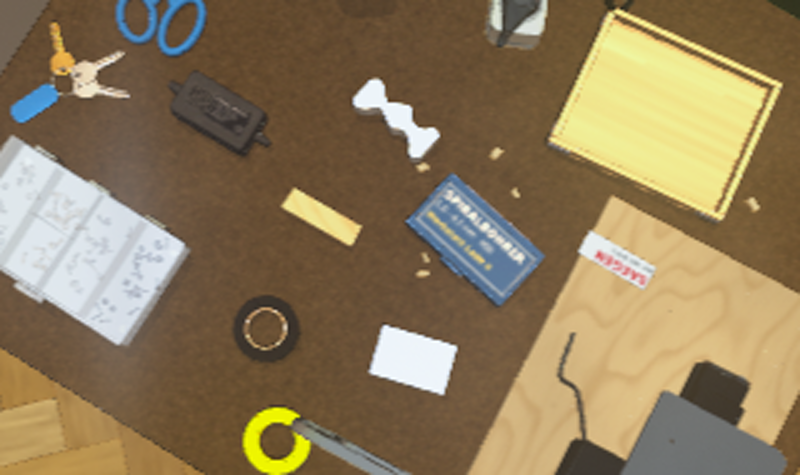

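The crop confirms the choices: tin at crop (475,240), slice (413,360), tape with light core (267,328), power supply (222,112), tray (665,115). Next I'll measure each item by rectangle, with heights from both views, plus the boom.

```bash
cat > m.py <<'E'
from h import *
def masks(p):
    hsv=cv2.cvtColor(p,cv2.COLOR_RGB2HSV);H,S,V=[hsv[...,i].astype(int) for i in range(3)]
    return dict(blue=(H>95)&(H<125)&(S>70),white=(S<60)&(V>170),dark=(V<52)&(S<110),wood=(H>15)&(H<35)&(V>140)&(S>60))
E
python3 - <<'E'
from m import *
a=np.load("pics/top0.npz");p,d=a["p"],a["d"];s=np.load("pics/side0.npz")
C=cloud("top",d);S=cloud("side",s["d"]);M=masks(p)
def heights(c,x):
    m=np.zeros(d.shape,np.uint8);cv2.drawContours(m,[c],-1,1,-1);m=cv2.erode(m,np.ones((3,3)))
    zt=np.median(C[...,2][m>0]); q=S[(np.hypot(S[...,0]-x[0]/1e3,S[...,1]-x[1]/1e3)<.015)][:,2]
    return zt.round(4),(np.median(q).round(4) if len(q) else None),len(q)
m2=C[...,2]>.013
for n,k,px,z in [("tin","blue",(355,190),.026),("slice","white",(330,238),.009),("tray","wood",(431,140),.022),("wood","wood",(293,182),.018),("offcut","white",(323,142),.026),("psu","H",(252,140),.028),("tinH","H",(355,190),.024),("tape","H",(271,226),.018)]:
    try:
        c=blob(m2 if k=="H" else M[k],px); r=rect("top",c,z); print(n,r[0].round(1),"short %.1f long %.1f yaw %.3f"%r[1:],heights(c,r[0]))
        if n=="tape":
            w=ray("top",c[:,0],z)[:,:2].astype(np.float32)*1000; print("circle",cv2.minEnclosingCircle(w))
    except Exception as e: print(n,e)
# boom: points above 0.15 with x<.5
for X,nm in((C,"top"),(S,"side")):
    m=(X[...,2]>.145)&(X[...,2]<.3)&(X[...,0]>.15)&(X[...,0]<.5)&(abs(X[...,1])<.3)
    P=X[m]; P=P[np.argsort(P[:,1])]; print(nm,len(P)); print(P[::max(1,len(P)//12)].round(3)); print(P[-1])
E
```

```text
tin [544.  -60.5] short 67.1 long 115.9 yaw 0.852 (np.float64(0.027), np.float64(0.0254), 69)
slice [434.1  -7.6] short 47.2 long 72.2 yaw 1.304 (np.float64(0.0099), np.float64(-0.7404), 51)
tray [ 668.3 -238.5] short 149.6 long 178.7 yaw 1.150 (np.float64(0.0068), np.float64(0.0051), 71)
wood [564.   80.1] short 22.4 long 76.0 yaw 1.072 (np.float64(0.0188), np.float64(-0.7373), 72)
offcut [657.4  13.9] short 33.4 long 84.6 yaw 0.846 (np.float64(0.0266), np.float64(-0.7392), 69)
psu [658.9 176.7] short 50.9 long 110.1 yaw 1.087 (np.float64(0.0305), np.float64(-0.7362), 57)
tinH [544.8 -62.3] short 68.7 long 116.1 yaw 0.853 (np.float64(0.027), np.float64(0.0257), 67)
tape [459.1 128.5] short 58.1 long 58.8 yaw 0.812 (np.float64(0.0174), np.float64(-0.7389), 54)
circle ((458.2467956542969, 128.6979217529297), 30.978113174438477)
top 1012
[[ 0.233 -0.199  0.186]
 [ 0.24  -0.182  0.195]
 [ 0.251 -0.159  0.2  ]
 [ 0.269 -0.134  0.193]
 [ 0.274 -0.108  0.204]
 [ 0.289 -0.083  0.208]
 [ 0.299 -0.057  0.209]
 [ 0.319 -0.032  0.212]
 [ 0.331 -0.008  0.216]
 [ 0.345  0.017  0.219]
 [ 0.35   0.043  0.22 ]
 [ 0.366  0.065  0.217]
 [ 0.376  0.089  0.197]]
[0.37575885 0.09163126 0.18834516]
side 861
[[ 0.241 -0.203  0.183]
 [ 0.226 -0.193  0.187]
 [ 0.249 -0.177  0.181]
 [ 0.258 -0.152  0.2  ]
 [ 0.273 -0.131  0.203]
 [ 0.276 -0.106  0.185]
 [ 0.3   -0.077  0.206]
 [ 0.307 -0.048  0.19 ]
 [ 0.327 -0.017  0.199]
 [ 0.338  0.015  0.217]
 [ 0.366  0.052  0.155]
 [ 0.363  0.063  0.199]
 [ 0.379  0.085  0.176]]
[0.37657257 0.08975146 0.1687364 ]
```

```bash
cat >> h.py <<'E'
from scipy.spatial.transform import Rotation as Rn
def go(x,y,z,ang=None,obs=None):
    "tool-axis shift (mm) from measured pose to world x,y,z (m), then roll so tool y lies at ang mod pi"
    o=obs or ctrl.get_obs(); R=Rn.from_rotvec(o["tool_rot"]).as_matrix()
    t=R.T@(np.array([x,y,z])-o["tool_pos"])*1000; n=np.linalg.norm(t[:2])
    print("pos",o["tool_pos"].round(4),"tx ty tz",t.round(1),"rows xy %.1f"%(n/41.7),"q6 %.2f"%o["q"][5])
    if ang is not None:
        a=np.arctan2(R[1,1],R[0,1]); dw=(ang-a+np.pi/2)%np.pi-np.pi/2
        print("tool y ang %.3f roll %.3f or %.3f"%(a,-dw,-dw+np.pi*(1 if dw>0 else -1)))
E
python3 - <<'E'
from h import *
a=np.load("pics/top0.npz");p,d=a["p"],a["d"];s=np.load("pics/side0.npz")
C=cloud("top",d);S=cloud("side",s["d"])
# psu profile along axis
c=np.array([.6589,.1767]);y=1.087;L=np.array([np.cos(y),np.sin(y)]);W=np.array([-L[1],L[0]])
P=C[(C[...,2]>.007)&(np.hypot(C[...,0]-c[0],C[...,1]-c[1])<.075)];q=P[:,:2]-c;l=q@L*1e3;w=q@W*1e3
for k in range(-64,65,5):
    m=(l>=k)&(l<k+5)
    if m.sum(): print(k,m.sum(),"w %.0f..%.0f zmax %.3f med %.3f"%(w[m].min(),w[m].max(),P[m,2].max(),np.median(P[m,2])))
for X in(C,S):
    t=X.reshape(-1,3);r=np.hypot(t[:,0]-.668,t[:,1]+.2385);m=(t[:,2]>.035)&(r<.25);Q=t[m];i=np.argsort(r[m]);print("near tray",Q[i[::max(1,len(i)//10)]].round(3))
# gripper/forearm heights in side view
m=(S[...,0]>-.2)&(S[...,0]<.25)&(S[...,1]>.2)&(S[...,1]<.75)&(S[...,2]>.2);Q=S[m]
for y0 in np.arange(.2,.75,.05):
    k=(Q[:,1]>=y0)&(Q[:,1]<y0+.05)
    if k.any(): print("arm y %.2f zmin %.3f zmax %.3f"%(y0,Q[k,2].min(),Q[k,2].max()))
go(.544,-.062,.13,.853-np.pi/2)
E
```

```text
-54 5 w -0..5 zmax 0.018 med 0.017
-49 8 w -2..5 zmax 0.018 med 0.016
-44 9 w -14..4 zmax 0.019 med 0.016
-39 64 w -20..23 zmax 0.037 med 0.025
-34 43 w -20..24 zmax 0.034 med 0.030
-29 46 w -21..24 zmax 0.035 med 0.030
-24 42 w -20..24 zmax 0.035 med 0.030
-19 47 w -22..32 zmax 0.036 med 0.031
-14 42 w -21..24 zmax 0.035 med 0.030
-9 42 w -22..23 zmax 0.034 med 0.030
-4 46 w -22..23 zmax 0.034 med 0.030
1 43 w -21..23 zmax 0.035 med 0.031
6 43 w -22..23 zmax 0.037 med 0.031
11 38 w -22..22 zmax 0.034 med 0.031
16 47 w -21..23 zmax 0.034 med 0.030
21 43 w -23..22 zmax 0.035 med 0.030
26 40 w -23..22 zmax 0.036 med 0.030
31 47 w -23..21 zmax 0.036 med 0.030
36 38 w -23..22 zmax 0.036 med 0.030
41 12 w -22..18 zmax 0.032 med 0.029
46 7 w -5..2 zmax 0.023 med 0.019
51 8 w -5..2 zmax 0.020 med 0.016
56 4 w -7..0 zmax 0.017 med 0.015
61 2 w -38..-35 zmax 0.013 med 0.011
near tray [[ 0.771 -0.185  0.037]
 [ 0.768 -0.112  0.056]
 [ 0.77  -0.098  0.061]
 [ 0.745 -0.406  0.088]
 [ 0.747 -0.414  0.283]
 [ 0.743 -0.423  0.179]
 [ 0.741 -0.432  0.294]
 [ 0.869 -0.151  0.058]
 [ 0.851 -0.378  0.115]
 [ 0.869 -0.37   0.115]
 [ 0.709 -0.485  0.101]]
near tray [[ 0.772 -0.19   0.039]
 [ 0.784 -0.129  0.043]
 [ 0.766 -0.383  0.076]
 [ 0.748 -0.415  0.168]
 [ 0.727 -0.434  0.123]
 [ 0.737 -0.436  0.096]
 [ 0.807 -0.403  0.115]
 [ 0.774 -0.435  0.114]
 [ 0.766 -0.45   0.295]
 [ 0.775 -0.456  0.294]
 [ 0.823 -0.435  0.113]]
arm y 0.25 zmin 0.530 zmax 0.537
arm y 0.30 zmin 0.515 zmax 0.536
arm y 0.35 zmin 0.498 zmax 0.536
arm y 0.40 zmin 0.481 zmax 0.536
arm y 0.45 zmin 0.477 zmax 0.536
arm y 0.50 zmin 0.246 zmax 0.536
arm y 0.55 zmin 0.249 zmax 0.535
arm y 0.60 zmin 0.244 zmax 0.471
arm y 0.65 zmin 0.201 zmax 0.348
arm y 0.70 zmin 0.200 zmax 0.233
pos [0.1885 0.5953 0.2302] tx ty tz [-537.4 -519.1  101. ] rows xy 17.9 q6 -0.12
tool y ang 1.264 roll -1.160 or 1.982
```

```bash
python3 -m handwheel '[{"tx":-37,"ty":-18,"tz":4},{"tx":-37,"ty":-18,"tz":4},{"tx":-37,"ty":-18,"tz":4},{"tx":-37,"ty":-18,"tz":4},{"tx":-37,"ty":-18,"tz":4},{"tx":-37,"ty":-18,"tz":4},{"tx":-37,"ty":-18,"tz":4},{"tx":-37,"ty":-18,"tz":4},{"tx":-37,"ty":-18,"tz":4},{"tx":-37,"ty":-18,"tz":4},{"tx":-37,"ty":-18,"tz":4},{"tx":-37,"ty":-18,"tz":4}]' 85 30
python3 -m handwheel '[{"roll":-0.116},{"roll":-0.116},{"roll":-0.116},{"roll":-0.116},{"roll":-0.116},{"roll":-0.116},{"roll":-0.116},{"roll":-0.116},{"roll":-0.116},{"roll":-0.116},{}]'
python3 -c "
from h import *
go(.544,-.062,.06,.853-np.pi/2)"
```

```text
pos [0.1885 0.5953 0.2302] tx ty tz [-537.4 -518.9  171. ] rows xy 17.9 q6 -0.12
tool y ang 1.264 roll -1.160 or 1.982$[0]: bad value
$[0]: bad value
```

```bash
python3 -m handwheel '[{"tx":-37,"ty":-18,"tz":4,"roll":0}]' 85 30;  python3 -m handwheel 2>&1 | head
```

```text
t: 0.18
tool_pos: [0.2153, 0.5701, 0.2273]
tool_rot: [-0.47, -3.104, -0.003]
contact_force: [2.1, -0.6, 0.7]
opening: 0.0849
grip_force: 0.0
invalid input
```

All four keys are required in each row.

```bash
python3 -m handwheel '[{"tx":-37,"ty":-18,"tz":4,"roll":0},{"tx":-37,"ty":-18,"tz":4,"roll":0},{"tx":-37,"ty":-18,"tz":4,"roll":0},{"tx":-37,"ty":-18,"tz":4,"roll":0},{"tx":-37,"ty":-18,"tz":4,"roll":0},{"tx":-37,"ty":-18,"tz":4,"roll":0},{"tx":-37,"ty":-18,"tz":4,"roll":0},{"tx":-37,"ty":-18,"tz":4,"roll":0},{"tx":-37,"ty":-18,"tz":4,"roll":0},{"tx":-37,"ty":-18,"tz":4,"roll":0},{"tx":-37,"ty":-18,"tz":4,"roll":0}]' 
python3 -m handwheel '[{"tx":0,"ty":0,"tz":0,"roll":-0.116},{"tx":0,"ty":0,"tz":0,"roll":-0.116},{"tx":0,"ty":0,"tz":0,"roll":-0.116},{"tx":0,"ty":0,"tz":0,"roll":-0.116},{"tx":0,"ty":0,"tz":0,"roll":-0.116},{"tx":0,"ty":0,"tz":0,"roll":-0.116},{"tx":0,"ty":0,"tz":0,"roll":-0.116},{"tx":0,"ty":0,"tz":0,"roll":-0.116},{"tx":0,"ty":0,"tz":0,"roll":-0.116},{"tx":0,"ty":0,"tz":0,"roll":-0.116},{"tx":0,"ty":0,"tz":0,"roll":0}]'
python3 -c "
from h import *
go(.544,-.062,.06,.853-np.pi/2)"
```

```text
t: 1.1
tool_pos: [0.5476, 0.254, 0.1826]
tool_rot: [-0.48, -3.104, 0.0]
contact_force: [0.3, -0.1, 1.2]
opening: 0.0851
grip_force: 0.0
t: 2.02
tool_pos: [0.5464, 0.2557, 0.1826]
tool_rot: [1.302, -2.858, -0.0]
contact_force: [0.3, -0.3, 0.1]
opening: 0.0849
grip_force: 0.0
pos [0.5464 0.2557 0.1826] tx ty tz [ 241.2 -206.7  122.8] rows xy 7.6 q6 -2.11
tool y ang 2.426 roll 0.002 or -3.140
```

```bash
python3 -m handwheel '[{"tx":30.2,"ty":-25.8,"tz":10,"roll":0},{"tx":30.2,"ty":-25.8,"tz":10,"roll":0},{"tx":30.2,"ty":-25.8,"tz":10,"roll":0},{"tx":30.2,"ty":-25.8,"tz":10,"roll":0},{"tx":30.2,"ty":-25.8,"tz":10,"roll":0},{"tx":30.2,"ty":-25.8,"tz":10,"roll":0},{"tx":30.1,"ty":-25.8,"tz":10,"roll":0},{"tx":30,"ty":-26,"tz":10,"roll":0},{"tx":0,"ty":0,"tz":20,"roll":0},{"tx":0,"ty":0,"tz":20,"roll":0},{"tx":0,"ty":0,"tz":0,"roll":0},{"tx":0,"ty":0,"tz":0,"roll":0}]'
python3 - <<'E'
from h import *
go(.544,-.062,.004,.853-np.pi/2)
p,d=optics.get_image("top");s,e=optics.get_image("side")
a=cv2.resize(p[150:230,300:420,::-1],None,fx=5,fy=5,interpolation=2);b=cv2.resize(s[150:240,280:400,::-1],None,fx=5,fy=5,interpolation=2)
cv2.imwrite("pics/g1.png",b)
E
```

```text
t: 3.02
tool_pos: [0.5424, -0.0616, 0.0619]
tool_rot: [1.296, -2.859, -0.004]
contact_force: [0.1, 0.1, -0.7]
opening: 0.0848
grip_force: 0.0
pos [ 0.5424 -0.0616  0.0619] tx ty tz [-0.9 -1.6 57.9] rows xy 0.0 q6 -2.67
tool y ang 2.422 roll -0.002 or 3.140
```

View pics/g1.png

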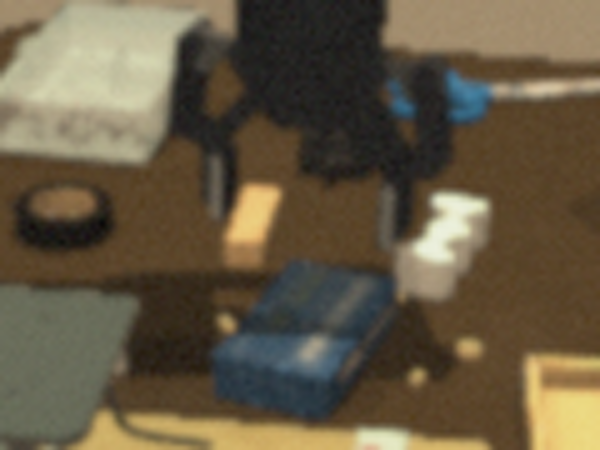

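The side crop shows the fingers above and astride the blue tin (crop 305,335), clear of the offcuts. Joint 6 would run out of range at the tray, so I'll take the other half turn here, in free air.

```bash
python3 -m handwheel '[{"tx":0,"ty":0,"tz":-2,"roll":0.124},{"tx":0,"ty":0,"tz":0,"roll":0.124},{"tx":0,"ty":0,"tz":0,"roll":0.124},{"tx":0,"ty":0,"tz":0,"roll":0.124},{"tx":0,"ty":0,"tz":0,"roll":0.124},{"tx":0,"ty":0,"tz":0,"roll":0.124},{"tx":0,"ty":0,"tz":0,"roll":0.124},{"tx":0,"ty":0,"tz":0,"roll":0.124},{"tx":0,"ty":0,"tz":0,"roll":0.124},{"tx":0,"ty":0,"tz":0,"roll":0.124},{"tx":0,"ty":0,"tz":0,"roll":0.124},{"tx":0,"ty":0,"tz":0,"roll":0.124}]'|tail -1
python3 -m handwheel '[{"tx":0,"ty":0,"tz":0,"roll":0.124},{"tx":0,"ty":0,"tz":0,"roll":0.124},{"tx":0,"ty":0,"tz":0,"roll":0.124},{"tx":0,"ty":0,"tz":0,"roll":0.124},{"tx":0,"ty":0,"tz":0,"roll":0.124},{"tx":0,"ty":0,"tz":0,"roll":0.124},{"tx":0,"ty":0,"tz":0,"roll":0.124},{"tx":0,"ty":0,"tz":0,"roll":0.124},{"tx":0,"ty":0,"tz":0,"roll":0.124},{"tx":0,"ty":0,"tz":0,"roll":0.124},{"tx":0,"ty":0,"tz":0,"roll":0.124},{"tx":0,"ty":0,"tz":0,"roll":0.124}]'|tail -1
python3 -m handwheel '[{"tx":0,"ty":0,"tz":0,"roll":0.124},{"tx":0,"ty":0,"tz":0,"roll":0.04},{"tx":0,"ty":0,"tz":0,"roll":0},{"tx":0,"ty":0,"tz":0,"roll":0}]'
python3 - <<'E'
from h import *
go(.5445,-.0615,.004,.853-np.pi/2)
E
```

```text
grip_force: 0.0
grip_force: 0.0
t: 5.45
tool_pos: [0.5448, -0.0616, 0.0668]
tool_rot: [2.856, 1.304, 0.003]
contact_force: [-0.2, -0.2, 0.6]
opening: 0.0848
grip_force: 0.0
pos [ 0.5448 -0.0616  0.0668] tx ty tz [-0.2 -0.4 62.8] rows xy 0.0 q6 0.47
tool y ang -0.714 roll 0.004 or -3.138
```

```bash
python3 -m handwheel '[{"tx":0,"ty":0,"tz":22,"roll":0},{"tx":0,"ty":0,"tz":20,"roll":0},{"tx":0,"ty":0,"tz":12,"roll":0},{"tx":0,"ty":0,"tz":8,"roll":0},{"tx":0,"ty":0,"tz":0,"roll":0}]'
python3 -m handwheel '[{"tx":0,"ty":0,"tz":0,"roll":0},{"tx":0,"ty":0,"tz":0,"roll":0},{"tx":0,"ty":0,"tz":0,"roll":0},{"tx":0,"ty":0,"tz":0,"roll":0},{"tx":0,"ty":0,"tz":0,"roll":0},{"tx":0,"ty":0,"tz":0,"roll":0}]' 50 40
```

```text
t: 5.87
tool_pos: [0.5424, -0.0614, 0.0016]
tool_rot: [-2.857, -1.302, 0.004]
contact_force: [0.5, 0.6, 1.2]
opening: 0.0846
grip_force: 0.0
t: 6.37
tool_pos: [0.5451, -0.0622, 0.0049]
tool_rot: [2.857, 1.302, 0.004]
contact_force: [1.1, 0.2, 5.6]
opening: 0.0628
grip_force: 45.4
```

```bash
python3 -m handwheel '[{"tx":0,"ty":0,"tz":-10,"roll":0},{"tx":0,"ty":0,"tz":-20,"roll":0},{"tx":0,"ty":0,"tz":-30,"roll":0},{"tx":0,"ty":0,"tz":-20,"roll":0},{"tx":0,"ty":0,"tz":0,"roll":0}]'
python3 - <<'E'
from h import *
for n in("top","side"):
    X=cloud(n,np.load(f"pics/{n}0.npz")["d"]);r=np.hypot(X[...,0]-.668,X[...,1]+.2385)
    P=X[(r<.122)&(X[...,2]>.0185)&(X[...,2]<.03)]
    c,s,a=cv2.minAreaRect((P[:,:2]*1000).astype(np.float32));print(n,len(P),np.round(c,1),np.round(s,1),a)
    # robust: percentiles along the axes
    L=np.array([np.cos(1.15),np.sin(1.15)]);W=np.array([-L[1],L[0]])
    l=(P[:,:2]-[.668,-.2385])@L*1e3;w=(P[:,:2]-[.668,-.2385])@W*1e3
    print(np.percentile(l,[1,99]).round(1),np.percentile(w,[1,99]).round(1))
go(.67,-.24,.09,1.15-np.pi/2)
E
```

```text
t: 6.78
tool_pos: [0.5466, -0.0625, 0.0883]
tool_rot: [2.854, 1.3, 0.01]
contact_force: [1.4, -0.9, -0.7]
opening: 0.0631
grip_force: 44.8
top 716 [ 650.  -228.4] [182.4 193.2] 66.2651596069336
[-88.3  87.3] [-75.3  95.1]
side 487 [ 671.1 -239.8] [187.4 145.1] 65.43106842041016
[-92.8  86.1] [-75.4  69. ]
pos [ 0.5466 -0.0625  0.0883] tx ty tz [-52.9 209.6  -0.4] rows xy 5.2 q6 0.47
tool y ang -0.716 roll -0.295 or 2.846
```

```bash
python3 -m handwheel '[{"tx":-4,"ty":17,"tz":0,"roll":0},{"tx":-8.8,"ty":35,"tz":0,"roll":0},{"tx":-8.8,"ty":35,"tz":0,"roll":0},{"tx":-8.8,"ty":35,"tz":0,"roll":0},{"tx":-8.8,"ty":35,"tz":0,"roll":0},{"tx":-8.8,"ty":35,"tz":0,"roll":0},{"tx":-4.8,"ty":17.6,"tz":0,"roll":0},{"tx":0,"ty":0,"tz":0,"roll":-0.098},{"tx":0,"ty":0,"tz":0,"roll":-0.098},{"tx":0,"ty":0,"tz":0,"roll":-0.098},{"tx":0,"ty":0,"tz":0,"roll":0},{"tx":0,"ty":0,"tz":0,"roll":0}]'
python3 - <<'E'
from m import *
go(.670,-.2395,.012,1.149-np.pi/2)
s,e=optics.get_image("side");p,d=optics.get_image("top")
cv2.imwrite("pics/g2.png",np.vstack([cv2.resize(s[130:290,330:490,::-1],(600,600))]))
E
```

```text
t: 7.78
tool_pos: [0.6661, -0.2387, 0.0812]
tool_rot: [-2.637, -1.702, 0.003]
contact_force: [-0.9, -0.6, -2.3]
opening: 0.0632
grip_force: 45.0
pos [ 0.6661 -0.2387  0.0812] tx ty tz [ 0.9  4.1 69.2] rows xy 0.1 q6 -0.02
tool y ang -0.425 roll -0.003 or 3.139
```

View pics/g2.png

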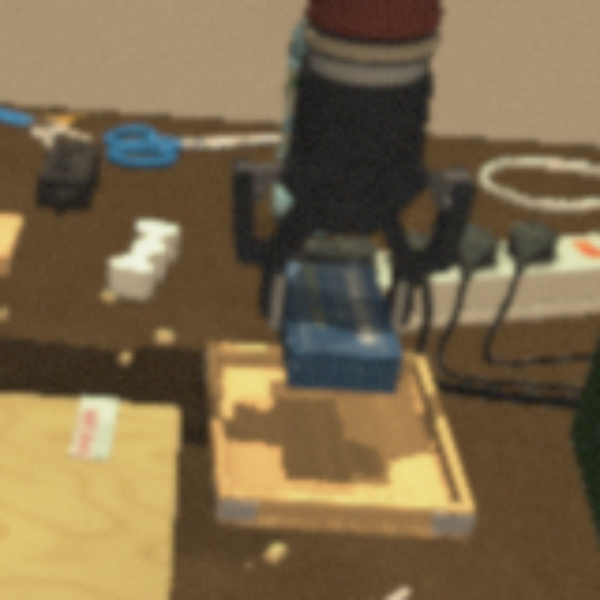

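The tin is held level over the tray. Lowering it.

```bash
python3 -m handwheel '[{"tx":1,"ty":4,"tz":10,"roll":0},{"tx":0,"ty":0,"tz":20,"roll":0},{"tx":0,"ty":0,"tz":15,"roll":0},{"tx":0,"ty":0,"tz":10,"roll":0},{"tx":0,"ty":0,"tz":8,"roll":0},{"tx":0,"ty":0,"tz":0,"roll":0},{"tx":0,"ty":0,"tz":0,"roll":0},{"tx":0,"ty":0,"tz":0,"roll":0}]'
python3 -c "
from h import *
go(.670,-.2395,.011,1.149-np.pi/2)"
```

```text
t: 8.55
tool_pos: [0.6719, -0.2403, 0.0212]
tool_rot: [2.636, 1.706, 0.001]
contact_force: [-0.2, 0.1, -2.2]
opening: 0.0629
grip_force: 44.9
pos [ 0.6719 -0.2403  0.0212] tx ty tz [-0.  -2.1 10.2] rows xy 0.1 q6 -0.03
tool y ang -0.422 roll -0.000 or 3.141
```

```bash
python3 -m handwheel '[{"tx":0,"ty":-1.5,"tz":5,"roll":0},{"tx":0,"ty":0,"tz":4,"roll":0},{"tx":0,"ty":0,"tz":2,"roll":0},{"tx":0,"ty":0,"tz":0,"roll":0},{"tx":0,"ty":0,"tz":0,"roll":0}]'
python3 -c "
from h import *
go(.670,-.2395,.011,1.149-np.pi/2)"
```

```text
t: 8.97
tool_pos: [0.6704, -0.2396, 0.011]
tool_rot: [2.637, 1.706, 0.001]
contact_force: [-4.6, 1.2, 5.4]
opening: 0.0629
grip_force: 45.8
pos [ 0.6704 -0.2396  0.011 ] tx ty tz [-0.1 -0.5 -0. ] rows xy 0.0 q6 -0.03
tool y ang -0.422 roll -0.000 or 3.141
```

Contact felt (5 N up) at the expected height. Releasing to 76 mm, raising, and moving clear to look.

```bash
python3 -m handwheel '[{"tx":0,"ty":0,"tz":0,"roll":0},{"tx":0,"ty":0,"tz":0,"roll":0},{"tx":0,"ty":0,"tz":0,"roll":0},{"tx":0,"ty":0,"tz":0,"roll":0}]' 76
python3 -m handwheel '[{"tx":0,"ty":0,"tz":-10,"roll":0},{"tx":0,"ty":0,"tz":-25,"roll":0},{"tx":0,"ty":0,"tz":-35,"roll":0},{"tx":0,"ty":0,"tz":-35,"roll":0},{"tx":0,"ty":0,"tz":0,"roll":0}]'
python3 -c "
from h import *
go(.545,-.03,.10,1.304-np.pi/2)"
```

```text
t: 9.3
tool_pos: [0.6699, -0.2394, 0.0091]
tool_rot: [-2.637, -1.707, 0.0]
contact_force: [-1.1, 0.1, 0.0]
opening: 0.0761
grip_force: 0.0
t: 9.72
tool_pos: [0.6748, -0.2416, 0.1252]
tool_rot: [2.626, 1.7, 0.013]
contact_force: [1.6, -0.9, 1.8]
opening: 0.0757
grip_force: 0.0
pos [ 0.6748 -0.2416  0.1252] tx ty tz [ 139.9 -205.4   22. ] rows xy 6.0 q6 -0.03
tool y ang -0.422 roll -0.155 or 2.987
```

```bash
python3 -m handwheel '[{"tx":20,"ty":-29.3,"tz":3,"roll":0},{"tx":20,"ty":-29.3,"tz":3,"roll":0},{"tx":20,"ty":-29.3,"tz":3,"roll":0},{"tx":20,"ty":-29.3,"tz":3,"roll":0},{"tx":20,"ty":-29.3,"tz":3,"roll":0},{"tx":20,"ty":-29.3,"tz":3,"roll":0},{"tx":20,"ty":-29.3,"tz":3,"roll":0},{"tx":0,"ty":0,"tz":0,"roll":-0.078},{"tx":0,"ty":0,"tz":0,"roll":-0.077},{"tx":0,"ty":0,"tz":0,"roll":0},{"tx":0,"ty":0,"tz":0,"roll":0}]'
python3 - <<'E'
from m import *
p,d=optics.get_image("top");s,e=optics.get_image("side");np.savez("pics/t1.npz",p=p,d=d)
c=blob(masks(p)["blue"],(430,140)); r=rect("top",c,.032);print("tin",r)
C=cloud("top",d);m=np.zeros(d.shape,np.uint8);cv2.drawContours(m,[c],-1,1,-1);print("top z",np.median(C[m>0,2]))
c=blob(masks(p)["white"],(330,238)); r=rect("top",c,.009);print("slice",r)
go(.434,-.0077,.05,r[3]-np.pi/2)
cv2.imwrite("pics/g3.png",cv2.resize(p[95:270,290:490,::-1],None,fx=3,fy=3,interpolation=2))
E
```

```text
t: 10.63
tool_pos: [0.5405, -0.0276, 0.094]
tool_rot: [2.498, 1.903, 0.001]
contact_force: [-0.3, 0.2, -0.4]
opening: 0.0761
grip_force: 0.0
tin (array([ 669.30615, -238.98648], dtype=float32), np.float32(39.52245), np.float32(99.30991), np.float32(1.1636311))
top z 0.03307209546244039Traceback (most recent call last):
  File "<stdin>", line 5, in <module>
  File "h.py", line 19, in blob
    return max((k for k in c if cv2.pointPolygonTest(k,tuple(map(float,near)),True)>-6),key=cv2.contourArea)
ValueError: max() iterable argument is empty
```

```bash
python3 - <<'E'
from m import *
a=np.load("pics/t1.npz");C=cloud("top",a["d"])
c=blob((C[...,2]>.027)&(C[...,2]<.045),(430,140)); print("tin",rect("top",c,.032))
cv2.imwrite("pics/g3.png",cv2.resize(a["p"][95:270,290:490,::-1],None,fx=3,fy=3,interpolation=2))
go(.434,-.0077,.05,1.304-np.pi/2)
E
```

```text
tin (array([ 667.9722 , -238.11124], dtype=float32), np.float32(68.30318), np.float32(116.41158), np.float32(1.1525989))
pos [ 0.5406 -0.028   0.0938] tx ty tz [  -8.8 -108.2   43.7] rows xy 2.6 q6 0.08
tool y ang -0.269 roll -0.002 or 3.139
```

View pics/g3.png

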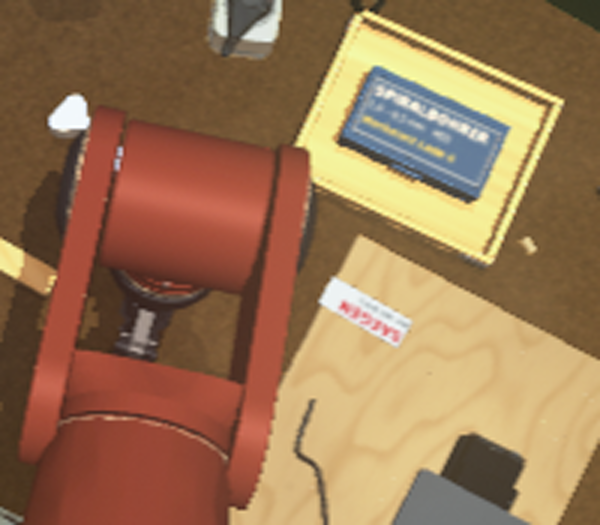

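The tin sits square in the tray at (0.668,-0.238), yaw 1.153. Now the slice.

```bash
python3 -m handwheel '[{"tx":-3,"ty":-27,"tz":8,"roll":0},{"tx":-3,"ty":-27,"tz":8,"roll":0},{"tx":-3,"ty":-27,"tz":8,"roll":0},{"tx":0,"ty":-27,"tz":8,"roll":0},{"tx":0,"ty":0,"tz":8,"roll":0},{"tx":0,"ty":0,"tz":0,"roll":0},{"tx":0,"ty":0,"tz":0,"roll":0}]' 62 20
python3 - <<'E'
from m import *
p,d=optics.get_image("top");m=masks(p)["white"];m[:, :290]=0;m[:,380:]=0;m[:210]=0;m[265:]=0
print(m.sum());go(.434,-.0077,.001,1.304-np.pi/2)
C=cloud("top",d);Q=C[(C[...,0]>.15)&(C[...,0]<.4)&(C[...,1]>-.15)&(C[...,1]<.1)&(C[...,2]>.2)];print(np.percentile(Q[:,2],[1,50,99]).round(3))
s,e=optics.get_image("side");cv2.imwrite("pics/g4.png",cv2.resize(s[60:240,180:360,::-1],(600,600)))
E
```

```text
t: 11.32
tool_pos: [0.4343, -0.0082, 0.0536]
tool_rot: [2.498, 1.904, 0.001]
contact_force: [-0.2, 0.5, 0.5]
opening: 0.0621
grip_force: 0.0
28
pos [ 0.4352 -0.0084  0.0543] tx ty tz [ 0.3 -1.4 53.3] rows xy 0.0 q6 0.08
tool y ang -0.268 roll -0.001 or 3.140
[0.204 0.44  0.5  ]
```

View pics/g4.png

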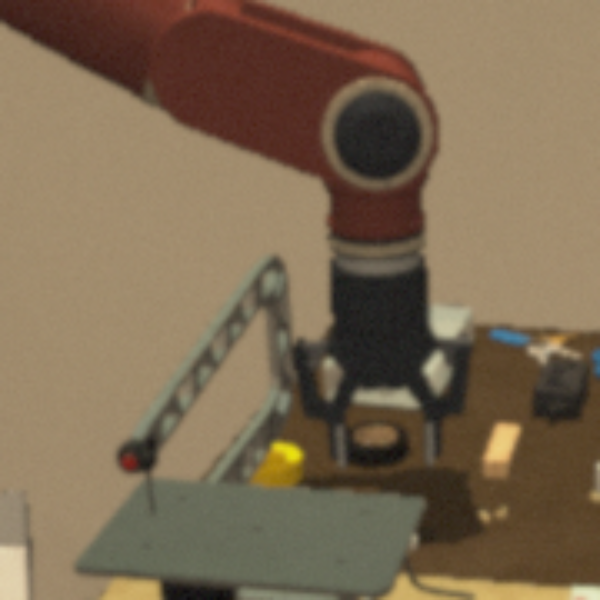

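The forearm is well above the C-shaped boom (crop 270,270), and the gripper is clear of its post. Descending.

```bash
python3 -m handwheel '[{"tx":0,"ty":-1,"tz":15,"roll":0},{"tx":0,"ty":0,"tz":15,"roll":0},{"tx":0,"ty":0,"tz":12,"roll":0},{"tx":0,"ty":0,"tz":8,"roll":0},{"tx":0,"ty":0,"tz":0,"roll":0},{"tx":0,"ty":0,"tz":0,"roll":0},{"tx":0,"ty":0,"tz":0,"roll":0}]'
python3 -m handwheel '[{"tx":0,"ty":0,"tz":0,"roll":0},{"tx":0,"ty":0,"tz":0,"roll":0},{"tx":0,"ty":0,"tz":0,"roll":0},{"tx":0,"ty":0,"tz":0,"roll":0},{"tx":0,"ty":0,"tz":0,"roll":0},{"tx":0,"ty":0,"tz":0,"roll":0}]' 40 20
python3 -c "
from h import *
go(.434,-.0077,.001,1.304-np.pi/2)"
```

```text
t: 12.0
tool_pos: [0.4338, -0.0078, 0.0042]
tool_rot: [2.497, 1.905, 0.002]
contact_force: [-0.7, -0.2, 0.6]
opening: 0.0621
grip_force: 0.0
t: 12.5
tool_pos: [0.4337, -0.0078, 0.0045]
tool_rot: [2.496, 1.905, 0.002]
contact_force: [-1.3, -0.2, 6.7]
opening: 0.0457
grip_force: 20.6
pos [ 0.4337 -0.0078  0.0045] tx ty tz [0.2 0.3 3.5] rows xy 0.0 q6 0.08
tool y ang -0.267 roll -0.000 or 3.141
```

```bash
python3 -m handwheel '[{"tx":0,"ty":0,"tz":-8,"roll":0},{"tx":0,"ty":0,"tz":-20,"roll":0},{"tx":0,"ty":0,"tz":-30,"roll":0},{"tx":0,"ty":0,"tz":-30,"roll":0},{"tx":0,"ty":0,"tz":-10,"roll":0},{"tx":0,"ty":0,"tz":0,"roll":0},{"tx":0,"ty":0,"tz":0,"roll":0}]'
python3 -c "
from h import *
go(.6685,-.2385,.10,1.152-np.pi/2)"
```

```text
t: 13.08
tool_pos: [0.4326, -0.0076, 0.1012]
tool_rot: [2.497, 1.906, 0.001]
contact_force: [-0.0, 0.4, 0.3]
opening: 0.0455
grip_force: 20.6
pos [ 0.4326 -0.0076  0.1012] tx ty tz [-160.5  288.5    1.4] rows xy 7.9 q6 0.08
tool y ang -0.267 roll 0.152 or -2.990
```

```bash
python3 -m handwheel '[{"tx":-10,"ty":18,"tz":0,"roll":0},{"tx":-20,"ty":36,"tz":0,"roll":0},{"tx":-20,"ty":36,"tz":0,"roll":0},{"tx":-20,"ty":36,"tz":0,"roll":0},{"tx":-20,"ty":36,"tz":0,"roll":0},{"tx":-20,"ty":36,"tz":0,"roll":0},{"tx":-20,"ty":36,"tz":0,"roll":0},{"tx":-20,"ty":36,"tz":0,"roll":0},{"tx":-10,"ty":18,"tz":0,"roll":0.05},{"tx":0,"ty":0,"tz":0,"roll":0.102},{"tx":0,"ty":0,"tz":0,"roll":0},{"tx":0,"ty":0,"tz":0,"roll":0}]'
python3 -m handwheel '[{"tx":0,"ty":0,"tz":15,"roll":0},{"tx":0,"ty":0,"tz":15,"roll":0},{"tx":0,"ty":0,"tz":8,"roll":0},{"tx":0,"ty":0,"tz":0,"roll":0},{"tx":0,"ty":0,"tz":0,"roll":0},{"tx":0,"ty":0,"tz":0,"roll":0},{"tx":0,"ty":0,"tz":0,"roll":0}]'
python3 - <<'E'
from h import *
go(.6685,-.2385,.037,1.152-np.pi/2)
s,e=optics.get_image("side");cv2.imwrite("pics/g5.png",cv2.resize(s[180:280,370:470,::-1],(600,600)))
E
```

```text
t: 14.08
tool_pos: [0.6666, -0.2372, 0.0978]
tool_rot: [-2.629, -1.711, 0.004]
contact_force: [0.2, 0.8, -1.1]
opening: 0.0461
grip_force: 20.7
t: 14.67
tool_pos: [0.6688, -0.2381, 0.0643]
tool_rot: [2.634, 1.71, 0.001]
contact_force: [-0.2, -0.1, -0.3]
opening: 0.046
grip_force: 20.7
pos [ 0.6688 -0.2381  0.0643] tx ty tz [-0.5 -0.1 27.3] rows xy 0.0 q6 -0.03
tool y ang -0.419 roll 0.000 or -3.142
```

View pics/g5.png

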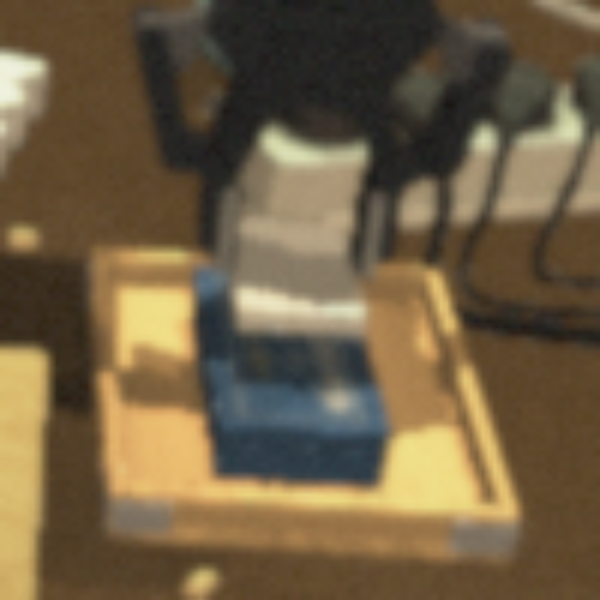

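The slice is held level over the tin. Lowering it.

```bash
python3 -m handwheel '[{"tx":0,"ty":0,"tz":10,"roll":0},{"tx":0,"ty":0,"tz":8,"roll":0},{"tx":0,"ty":0,"tz":5,"roll":0},{"tx":0,"ty":0,"tz":2,"roll":0},{"tx":0,"ty":0,"tz":2,"roll":0},{"tx":0,"ty":0,"tz":0,"roll":0},{"tx":0,"ty":0,"tz":0,"roll":0},{"tx":0,"ty":0,"tz":0,"roll":0}]'
```

```text
t: 15.38
tool_pos: [0.6683, -0.2379, 0.0373]
tool_rot: [-2.634, -1.711, 0.0]
contact_force: [-3.5, 1.2, 5.6]
opening: 0.0458
grip_force: 21.4
```

Touching. Release slightly, raise, and head for the power supply, which lies across joint 1.

```bash
python3 -m handwheel '[{"tx":0,"ty":0,"tz":0,"roll":0},{"tx":0,"ty":0,"tz":0,"roll":0},{"tx":0,"ty":0,"tz":0,"roll":0},{"tx":0,"ty":0,"tz":0,"roll":0}]' 60
python3 -m handwheel '[{"tx":0,"ty":0,"tz":-10,"roll":0},{"tx":0,"ty":0,"tz":-25,"roll":0},{"tx":0,"ty":0,"tz":-35,"roll":0},{"tx":0,"ty":0,"tz":-15,"roll":0},{"tx":0,"ty":0,"tz":0,"roll":0}]'
python3 -c "
from h import *
go(.62,.0,.12);go(.6594,.1776,.06,1.087-np.pi/2)"
```

```text
t: 15.72
tool_pos: [0.6679, -0.2378, 0.0356]
tool_rot: [-2.634, -1.71, 0.001]
contact_force: [-0.2, 0.3, -0.9]
opening: 0.0598
grip_force: 0.0
t: 16.13
tool_pos: [0.6716, -0.2395, 0.1286]
tool_rot: [2.627, 1.706, 0.009]
contact_force: [0.5, -0.1, 1.1]
opening: 0.0599
grip_force: 0.0
pos [ 0.6716 -0.2395  0.1286] tx ty tz [ 197.8 -144.7    6.9] rows xy 5.9 q6 -0.03
pos [ 0.6716 -0.2395  0.1286] tx ty tz [ 376.  -181.6   66.4] rows xy 10.0 q6 -0.03
tool y ang -0.419 roll 0.065 or -3.077
```

```bash
python3 -m handwheel '[{"tx":18,"ty":-8.5,"tz":0,"roll":0},{"tx":36,"ty":-17.3,"tz":0,"roll":0},{"tx":36,"ty":-17.3,"tz":0,"roll":0},{"tx":36,"ty":-17.3,"tz":0,"roll":0},{"tx":36,"ty":-17.3,"tz":5,"roll":0},{"tx":36,"ty":-17.3,"tz":5,"roll":0},{"tx":36,"ty":-17.3,"tz":5,"roll":0},{"tx":36,"ty":-17.3,"tz":5,"roll":0},{"tx":36,"ty":-17.3,"tz":5,"roll":0},{"tx":36,"ty":-17.3,"tz":5,"roll":0.03},{"tx":34,"ty":-17.3,"tz":5,"roll":0.035},{"tx":0,"ty":0,"tz":0,"roll":0}]' 70 30
python3 - <<'E'
from m import *
p,d=optics.get_image("top");np.savez("pics/t2.npz",p=p,d=d)
C=cloud("top",d)
c=blob((C[...,2]>.027)&(C[...,2]<.06),(430,140)); print("tin",rect("top",c,.032))
c=blob(masks(p)["white"],(430,140)); print("slice",rect("top",c,.041))
go(.6594,.1776,.06,1.087-np.pi/2)
cv2.imwrite("pics/g6.png",cv2.resize(p[90:190,220:490,::-1],None,fx=2.9,fy=2.9,interpolation=2))
E
```

```text
t: 17.13
tool_pos: [0.6543, 0.1858, 0.0841]
tool_rot: [-2.682, -1.629, 0.002]
contact_force: [-1.4, -0.8, -0.2]
opening: 0.07
grip_force: 0.0
tin (array([ 667.8726 , -238.11264], dtype=float32), np.float32(68.48413), np.float32(116.32815), np.float32(1.1526016))
slice (array([ 668.5017 , -236.79218], dtype=float32), np.float32(47.79966), np.float32(104.73057), np.float32(1.1550523))
pos [0.6549 0.1828 0.0845] tx ty tz [-2.5  6.4 24.5] rows xy 0.2 q6 0.64
tool y ang -0.479 roll 0.005 or -3.137
```

View pics/g6.png

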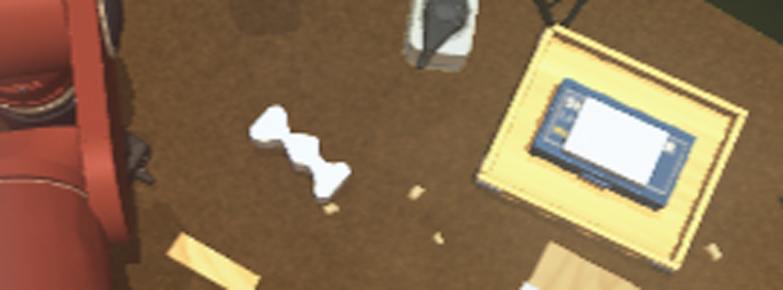

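```bash
python3 -m handwheel '[{"tx":-2.5,"ty":6,"tz":10,"roll":0.005},{"tx":0,"ty":0,"tz":15,"roll":0},{"tx":0,"ty":0,"tz":0,"roll":0},{"tx":0,"ty":0,"tz":0,"roll":0},{"tx":0,"ty":0,"tz":0,"roll":0}]'
python3 - <<'E'
from m import *
a=np.load("pics/t2.npz");p=a["p"];hsv=cv2.cvtColor(p,cv2.COLOR_RGB2HSV)
m=(hsv[...,2]>215)&(hsv[...,1]<40);m=cv2.morphologyEx(m.astype(np.uint8),cv2.MORPH_OPEN,np.ones((5,5)))
c=blob(m,(434,144));print("slice",rect("top",c,.041))
C=cloud("top",a["d"]);k=np.zeros(m.shape,np.uint8);cv2.drawContours(k,[c],-1,1,-1);print("z",np.median(C[k>0,2]))
go(.6594,.1776,.006,1.087-np.pi/2)
s,e=optics.get_image("side");cv2.imwrite("pics/g7.png",cv2.resize(s[110:210,290:410,::-1],(720,600)))
E
```

```text
t: 17.6
tool_pos: [0.6605, 0.1731, 0.0605]
tool_rot: [-2.694, -1.615, 0.002]
contact_force: [0.2, -0.3, -0.3]
opening: 0.0701
grip_force: 0.0
slice (array([ 668.11145, -238.31313], dtype=float32), np.float32(46.750347), np.float32(74.031075), np.float32(1.1550188))
z 0.04219397919034984
pos [0.6605 0.1731 0.0605] tx ty tz [ 3.5 -3.  54.5] rows xy 0.1 q6 0.64
tool y ang -0.491 roll -0.007 or 3.135
```

View pics/g7.png

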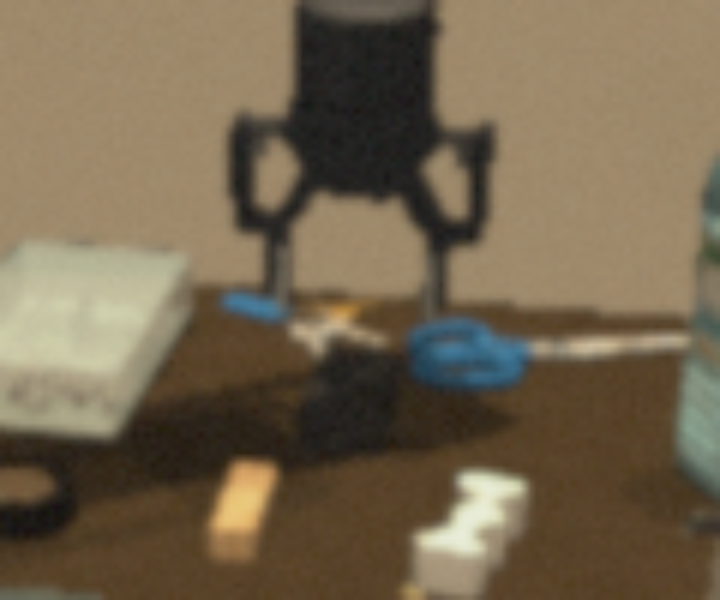

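The fingers straddle the power supply (crop 350,400). The width profile puts its yaw nearer 1.055, so I'll trim that and descend.

```bash
python3 -m handwheel '[{"tx":3.5,"ty":-3,"tz":12,"roll":0.025},{"tx":0,"ty":0,"tz":15,"roll":0},{"tx":0,"ty":0,"tz":15,"roll":0},{"tx":0,"ty":0,"tz":10,"roll":0},{"tx":0,"ty":0,"tz":0,"roll":0},{"tx":0,"ty":0,"tz":0,"roll":0},{"tx":0,"ty":0,"tz":0,"roll":0}]'
python3 -m handwheel '[{"tx":0,"ty":0,"tz":0,"roll":0},{"tx":0,"ty":0,"tz":0,"roll":0},{"tx":0,"ty":0,"tz":0,"roll":0},{"tx":0,"ty":0,"tz":0,"roll":0},{"tx":0,"ty":0,"tz":0,"roll":0},{"tx":0,"ty":0,"tz":0,"roll":0},{"tx":0,"ty":0,"tz":0,"roll":0}]' 38 45
python3 -c "
from h import *
go(.6594,.1776,.006,1.087-np.pi/2)"
```

```text
t: 18.23
tool_pos: [0.66, 0.1789, 0.0095]
tool_rot: [2.713, 1.584, 0.001]
contact_force: [0.2, -0.1, 0.2]
opening: 0.0703
grip_force: 0.0
t: 18.82
tool_pos: [0.6607, 0.1791, 0.0107]
tool_rot: [2.712, 1.583, 0.003]
contact_force: [0.3, -0.3, 6.7]
opening: 0.0451
grip_force: 49.5
pos [0.6607 0.1791 0.0107] tx ty tz [-2.  -0.4  4.7] rows xy 0.0 q6 0.67
tool y ang -0.514 roll -0.030 or 3.111
```

```bash
python3 -m handwheel '[{"tx":0,"ty":0,"tz":-8,"roll":0},{"tx":0,"ty":0,"tz":-20,"roll":0},{"tx":0,"ty":0,"tz":-30,"roll":0},{"tx":0,"ty":0,"tz":-35,"roll":0},{"tx":0,"ty":0,"tz":-25,"roll":0},{"tx":0,"ty":0,"tz":0,"roll":0},{"tx":0,"ty":0,"tz":0,"roll":0}]'
python3 -c "
from h import *
go(.6681,-.2383,.13,1.155-np.pi/2)"
```

```text
t: 19.4
tool_pos: [0.6603, 0.1791, 0.1288]
tool_rot: [2.712, 1.583, 0.004]
contact_force: [-0.8, 0.3, -3.2]
opening: 0.0448
grip_force: 48.7
pos [0.6603 0.1791 0.1288] tx ty tz [-359.7  212.    -1.3] rows xy 10.0 q6 0.67
tool y ang -0.514 roll -0.098 or 3.043
```

```bash
python3 -m handwheel '[{"tx":-16,"ty":9.4,"tz":0,"roll":0},{"tx":-36,"ty":21.4,"tz":0,"roll":0},{"tx":-36,"ty":21.4,"tz":0,"roll":0},{"tx":-36,"ty":21.4,"tz":0,"roll":0},{"tx":-36,"ty":21.4,"tz":0,"roll":0},{"tx":-36,"ty":21.4,"tz":0,"roll":0},{"tx":-36,"ty":21.4,"tz":0,"roll":0},{"tx":-36,"ty":21.4,"tz":0,"roll":0},{"tx":-36,"ty":21.4,"tz":0,"roll":0},{"tx":-36,"ty":21.4,"tz":0,"roll":0},{"tx":-18,"ty":10,"tz":0,"roll":-0.05},{"tx":0,"ty":0,"tz":0,"roll":-0.048}]'
python3 -m handwheel '[{"tx":0,"ty":0,"tz":15,"roll":0},{"tx":0,"ty":0,"tz":20,"roll":0},{"tx":0,"ty":0,"tz":15,"roll":0},{"tx":0,"ty":0,"tz":0,"roll":0},{"tx":0,"ty":0,"tz":0,"roll":0},{"tx":0,"ty":0,"tz":0,"roll":0},{"tx":0,"ty":0,"tz":0,"roll":0}]'
python3 - <<'E'
from h import *
go(.6681,-.2383,.053,1.155-np.pi/2)
s,e=optics.get_image("side");cv2.imwrite("pics/g8.png",cv2.resize(s[170:280,360:470,::-1],(600,600)))
E
```

```text
t: 20.4
tool_pos: [0.6656, -0.2397, 0.123]
tool_rot: [-2.632, -1.709, 0.007]
contact_force: [-0.4, 0.3, -1.4]
opening: 0.0447
grip_force: 48.7
t: 20.98
tool_pos: [0.6691, -0.2349, 0.0785]
tool_rot: [2.631, 1.714, 0.002]
contact_force: [0.2, -0.0, -2.7]
opening: 0.0449
grip_force: 48.6
pos [ 0.6691 -0.2349  0.0785] tx ty tz [-3.5  0.4 25.5] rows xy 0.1 q6 -0.03
tool y ang -0.416 roll 0.000 or -3.141
```

View pics/g8.png

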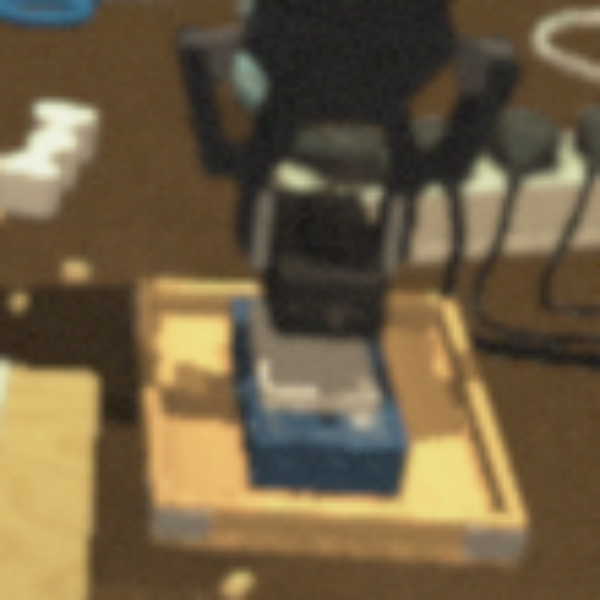

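The power supply hangs level above the slice. Lowering with a small trim.

```bash
python3 -m handwheel '[{"tx":-1.5,"ty":0,"tz":10,"roll":0},{"tx":0,"ty":0,"tz":7,"roll":0},{"tx":0,"ty":0,"tz":4,"roll":0},{"tx":0,"ty":0,"tz":2,"roll":0},{"tx":0,"ty":0,"tz":2,"roll":0},{"tx":0,"ty":0,"tz":0,"roll":0},{"tx":0,"ty":0,"tz":0,"roll":0},{"tx":0,"ty":0,"tz":0,"roll":0}]'
```

```text
t: 21.7
tool_pos: [0.6679, -0.2366, 0.0527]
tool_rot: [2.632, 1.714, 0.001]
contact_force: [-0.6, 0.3, -0.4]
opening: 0.0448
grip_force: 49.0
```

```bash
python3 -m handwheel '[{"tx":0,"ty":0,"tz":1.5,"roll":0},{"tx":0,"ty":0,"tz":0,"roll":0},{"tx":0,"ty":0,"tz":0,"roll":0}]'
```

```text
t: 21.95
tool_pos: [0.668, -0.2367, 0.0526]
tool_rot: [2.632, 1.715, 0.0]
contact_force: [-3.5, 1.3, 6.2]
opening: 0.0453
grip_force: 49.6
```

Seated. Release, raise, and move towards the tape.

```bash
python3 -m handwheel '[{"tx":0,"ty":0,"tz":0,"roll":0},{"tx":0,"ty":0,"tz":0,"roll":0},{"tx":0,"ty":0,"tz":0,"roll":0},{"tx":0,"ty":0,"tz":0,"roll":0},{"tx":0,"ty":0,"tz":0,"roll":0}]' 58
python3 -m handwheel '[{"tx":0,"ty":0,"tz":-10,"roll":0},{"tx":0,"ty":0,"tz":-25,"roll":0},{"tx":0,"ty":0,"tz":-35,"roll":0},{"tx":0,"ty":0,"tz":-15,"roll":0},{"tx":0,"ty":0,"tz":0,"roll":0}]'
python3 -c "
from h import *
go(.54,.11,.13,0);go(.4585,.1286,.06,0)"
```

```text
t: 22.37
tool_pos: [0.6676, -0.2364, 0.0505]
tool_rot: [-2.632, -1.715, 0.0]
contact_force: [0.5, 0.6, -0.3]
opening: 0.0577
grip_force: 0.0
t: 22.78
tool_pos: [0.671, -0.238, 0.1432]
tool_rot: [2.624, 1.71, 0.009]
contact_force: [0.4, -0.6, 1.5]
opening: 0.0581
grip_force: 0.0
pos [ 0.671  -0.238   0.1432] tx ty tz [ 265.4 -260.6   10.2] rows xy 8.9 q6 -0.03
tool y ang -0.416 roll -0.416 or 2.726
pos [ 0.671  -0.238   0.1432] tx ty tz [ 249.5 -343.4   79.3] rows xy 10.2 q6 -0.03
tool y ang -0.416 roll -0.416 or 2.726
```

```bash
python3 -m handwheel '[{"tx":13,"ty":-13,"tz":0,"roll":0},{"tx":28,"ty":-27.5,"tz":0,"roll":0},{"tx":28,"ty":-27.5,"tz":0,"roll":0},{"tx":28,"ty":-27.5,"tz":0,"roll":0},{"tx":28,"ty":-27.5,"tz":0,"roll":0},{"tx":28,"ty":-27.5,"tz":2,"roll":0},{"tx":28,"ty":-27.5,"tz":2,"roll":0},{"tx":28,"ty":-27.5,"tz":2,"roll":0},{"tx":28,"ty":-27.5,"tz":2,"roll":0},{"tx":28,"ty":-27.5,"tz":2,"roll":0},{"tx":0,"ty":0,"tz":0,"roll":0.11},{"tx":0,"ty":0,"tz":0,"roll":0.11}]' 82 30
python3 -m handwheel '[{"tx":0,"ty":0,"tz":0,"roll":0.11},{"tx":0,"ty":0,"tz":0,"roll":0.11},{"tx":0,"ty":0,"tz":0,"roll":0.11},{"tx":0,"ty":0,"tz":0,"roll":0.11},{"tx":0,"ty":0,"tz":0,"roll":0},{"tx":0,"ty":0,"tz":0,"roll":0}]'
python3 - <<'E'
from m import *
p,d=optics.get_image("top");np.savez("pics/t3.npz",p=p,d=d)
C=cloud("top",d)
c=blob((C[...,2]>.06)&(C[...,2]<.09),(430,140)); r=rect("top",c,.07);print("psu",r)
L=np.array([np.cos(1.15),np.sin(1.15)]);W=np.array([-L[1],L[0]])
P=C[(np.hypot(C[...,0]-.668,C[...,1]+.238)<.08)&(C[...,2]>.066)&(C[...,2]<.09)];q=(P[:,:2]-[.668,-.238])*1e3
print("top l",np.percentile(q@L,[1,99]),"w",np.percentile(q@W,[1,99]),np.median(P[:,2]), cv2.minAreaRect(q.astype(np.float32)))
# tape in side & top
c=[k for k in [0]]
go(.4585,.1286,.06,-1.08)
s,e=optics.get_image("side");S=cloud("side",e);Q=S[(np.hypot(S[...,0]-.4585,S[...,1]-.1286)<.05)&(S[...,2]>.013)&(S[...,2]<.03)];print("tape side",len(Q),Q.min(0) if len(Q) else"",Q.max(0) if len(Q) else "")
cv2.imwrite("pics/g9.png",np.hstack([cv2.resize(p[95:195,380:480,::-1],(400,400)),cv2.resize(s[110:210,240:340,::-1],(400,400))]))
E
```

```text
t: 23.78
tool_pos: [0.5348, 0.1134, 0.1248]
tool_rot: [-2.805, -1.414, 0.002]
contact_force: [0.1, -0.3, -0.5]
opening: 0.0822
grip_force: 0.0
t: 24.28
tool_pos: [0.5361, 0.1112, 0.1252]
tool_rot: [-3.045, -0.774, 0.001]
contact_force: [-0.3, 0.3, 0.0]
opening: 0.0817
grip_force: 0.0
psu (array([ 667.63873, -231.12943], dtype=float32), np.float32(48.233448), np.float32(100.505844), np.float32(1.15479))
top l [-36.2188003   42.52059349] w [-20.10655171  23.98298789] 0.07222562881438022 ((-0.08453845977783203, 3.749835968017578), (80.84000396728516, 45.5787353515625), 66.61265563964844)
pos [0.5361 0.1112 0.1253] tx ty tz [-59.9 -52.3  65.4] rows xy 1.9 q6 1.14
tool y ang -1.073 roll 0.007 or -3.135
tape side 143 [0.4299553  0.09376245 0.01310307] [0.48894568 0.16094078 0.02041387]
```

View pics/g9.png

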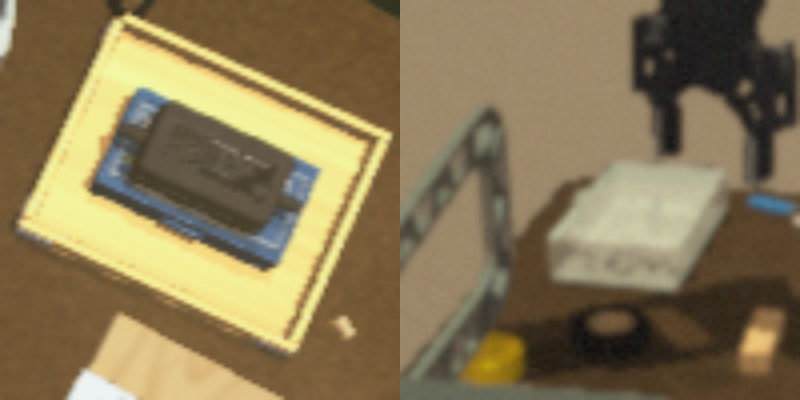

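The pile is right so far: PSU body at (0.668,-0.234), 4 mm off the slice centre, parallel. The tape at side crop (608,328) is clear of the post. Now to the tape.

```bash
python3 -m handwheel '[{"tx":-15,"ty":-13,"tz":10,"roll":0.007},{"tx":-15,"ty":-13,"tz":15,"roll":0},{"tx":-15,"ty":-13,"tz":15,"roll":0},{"tx":-15,"ty":-13,"tz":15,"roll":0},{"tx":0,"ty":0,"tz":10,"roll":0},{"tx":0,"ty":0,"tz":0,"roll":0},{"tx":0,"ty":0,"tz":0,"roll":0},{"tx":0,"ty":0,"tz":0,"roll":0}]'
python3 - <<'E'
from h import *
go(.459,.128,.004,-1.08)
s,e=optics.get_image("side");cv2.imwrite("pics/g10.png",cv2.resize(s[110:210,240:340,::-1],(600,600)))
E
```

```text
t: 25.05
tool_pos: [0.4607, 0.1288, 0.062]
tool_rot: [3.048, 0.759, 0.004]
contact_force: [0.1, -0.8, 0.1]
opening: 0.0823
grip_force: 0.0
pos [0.4607 0.1288 0.062 ] tx ty tz [-2.  -0.1 58. ] rows xy 0.0 q6 1.20
tool y ang -1.083 roll -0.003 or 3.139
```

View pics/g10.png

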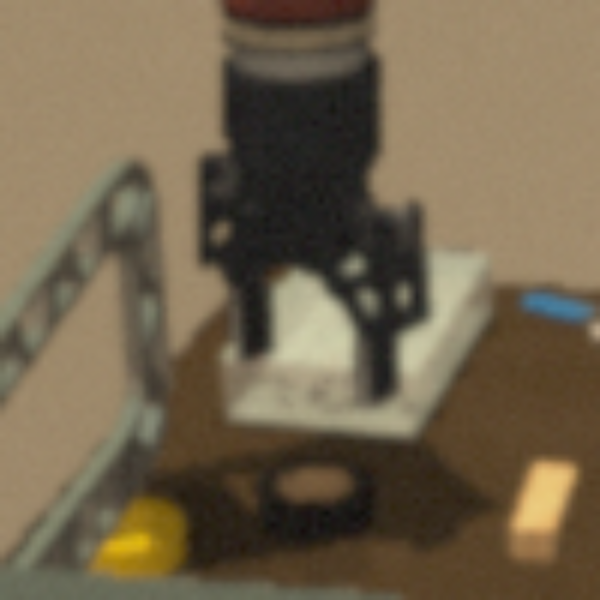

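The gripper is above the black tape with room to the post. Descending.

```bash
python3 -m handwheel '[{"tx":-2,"ty":0,"tz":15,"roll":0},{"tx":0,"ty":0,"tz":20,"roll":0},{"tx":0,"ty":0,"tz":13,"roll":0},{"tx":0,"ty":0,"tz":8,"roll":0},{"tx":0,"ty":0,"tz":0,"roll":0},{"tx":0,"ty":0,"tz":0,"roll":0},{"tx":0,"ty":0,"tz":0,"roll":0}]'
python3 -m handwheel '[{"tx":0,"ty":0,"tz":0,"roll":0},{"tx":0,"ty":0,"tz":0,"roll":0},{"tx":0,"ty":0,"tz":0,"roll":0},{"tx":0,"ty":0,"tz":0,"roll":0},{"tx":0,"ty":0,"tz":0,"roll":0},{"tx":0,"ty":0,"tz":0,"roll":0}]' 48 30
python3 -m handwheel '[{"tx":0,"ty":0,"tz":-8,"roll":0},{"tx":0,"ty":0,"tz":-20,"roll":0},{"tx":0,"ty":0,"tz":-30,"roll":0},{"tx":0,"ty":0,"tz":-35,"roll":0},{"tx":0,"ty":0,"tz":-35,"roll":0},{"tx":0,"ty":0,"tz":0,"roll":0},{"tx":0,"ty":0,"tz":0,"roll":0},{"tx":0,"ty":0,"tz":0,"roll":0}]'
python3 -c "
from h import *
go(.668,-.2345,.13,1.155-np.pi/2)"
```

```text
t: 25.68
tool_pos: [0.4586, 0.128, 0.0061]
tool_rot: [3.048, 0.758, 0.004]
contact_force: [0.2, 0.0, -0.4]
opening: 0.0819
grip_force: 0.0
t: 26.18
tool_pos: [0.4584, 0.1281, 0.0062]
tool_rot: [3.048, 0.759, 0.003]
contact_force: [-2.5, -0.7, 5.2]
opening: 0.0584
grip_force: 32.0
t: 26.85
tool_pos: [0.4569, 0.1279, 0.1327]
tool_rot: [-3.049, -0.759, 0.0]
contact_force: [-0.1, -0.0, -1.2]
opening: 0.0582
grip_force: 32.5
pos [0.4569 0.1279 0.1327] tx ty tz [ 16.6 419.1   2.6] rows xy 10.1 q6 1.20
tool y ang -1.083 roll -0.667 or 2.474
```

```bash
python3 -m handwheel '[{"tx":0.6,"ty":20,"tz":0,"roll":0},{"tx":1.6,"ty":38,"tz":0,"roll":0},{"tx":1.6,"ty":38,"tz":0,"roll":0},{"tx":1.6,"ty":38,"tz":0,"roll":0},{"tx":1.6,"ty":38,"tz":0,"roll":0},{"tx":1.6,"ty":38,"tz":0,"roll":0},{"tx":1.6,"ty":38,"tz":0,"roll":0},{"tx":1.6,"ty":38,"tz":0,"roll":0},{"tx":1.6,"ty":38,"tz":0,"roll":0},{"tx":1.6,"ty":38,"tz":0,"roll":0},{"tx":1.6,"ty":38,"tz":0,"roll":0},{"tx":0.4,"ty":19,"tz":0,"roll":0}]'|tail -2
python3 -m handwheel '[{"tx":0,"ty":0,"tz":0,"roll":-0.111},{"tx":0,"ty":0,"tz":0,"roll":-0.111},{"tx":0,"ty":0,"tz":0,"roll":-0.111},{"tx":0,"ty":0,"tz":0,"roll":-0.111},{"tx":0,"ty":0,"tz":0,"roll":-0.111},{"tx":0,"ty":0,"tz":0,"roll":-0.111},{"tx":0,"ty":0,"tz":0,"roll":0},{"tx":0,"ty":0,"tz":0,"roll":0}]'
python3 - <<'E'
from h import *
go(.668,-.2345,.078,1.155-np.pi/2)
s,e=optics.get_image("side");cv2.imwrite("pics/g11.png",cv2.resize(s[160:280,360:480,::-1],(600,600)))
E
```

```text
opening: 0.0582
grip_force: 32.5
t: 28.52
tool_pos: [0.6675, -0.2337, 0.1303]
tool_rot: [-2.633, -1.708, 0.003]
contact_force: [-0.9, -0.2, -0.4]
opening: 0.0582
grip_force: 32.5
pos [ 0.6675 -0.2337  0.1303] tx ty tz [-0.6  1.  52.3] rows xy 0.0 q6 -0.02
tool y ang -0.420 roll -0.004 or 3.138
```

View pics/g11.png

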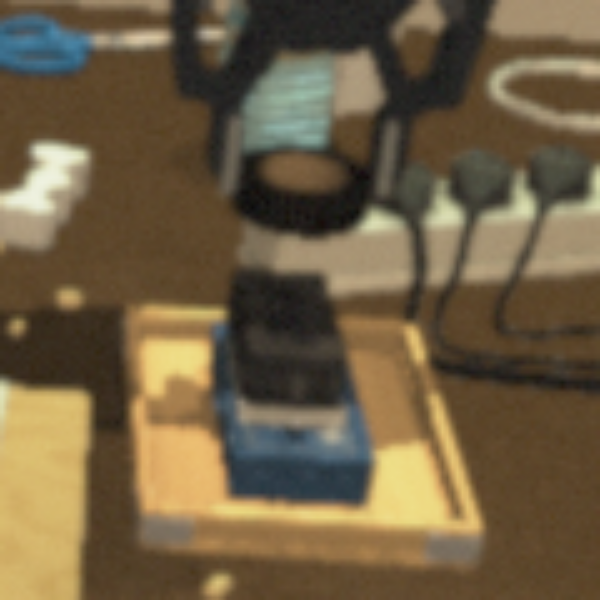

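The tape is held level over the power supply. Lowering.

```bash
python3 -m handwheel '[{"tx":-0.5,"ty":1,"tz":12,"roll":0},{"tx":0,"ty":0,"tz":18,"roll":0},{"tx":0,"ty":0,"tz":10,"roll":0},{"tx":0,"ty":0,"tz":6,"roll":0},{"tx":0,"ty":0,"tz":3,"roll":0},{"tx":0,"ty":0,"tz":2,"roll":0},{"tx":0,"ty":0,"tz":0,"roll":0},{"tx":0,"ty":0,"tz":0,"roll":0},{"tx":0,"ty":0,"tz":0,"roll":0}]'
```

```text
t: 29.32
tool_pos: [0.67, -0.2353, 0.0829]
tool_rot: [2.632, 1.713, 0.001]
contact_force: [-0.3, 0.3, -0.6]
opening: 0.0585
grip_force: 32.5
```

```bash
python3 -m handwheel '[{"tx":0,"ty":-1,"tz":2,"roll":0},{"tx":0,"ty":0,"tz":1.5,"roll":0},{"tx":0,"ty":0,"tz":1.5,"roll":0},{"tx":0,"ty":0,"tz":0,"roll":0},{"tx":0,"ty":0,"tz":0,"roll":0}]'
```

```text
t: 29.73
tool_pos: [0.6687, -0.2348, 0.0782]
tool_rot: [2.633, 1.713, 0.0]
contact_force: [-1.6, 1.5, 4.5]
opening: 0.0581
grip_force: 33.1
```

Seated. Release, raise, move away and verify.

```bash
python3 -m handwheel '[{"tx":0,"ty":0,"tz":0,"roll":0},{"tx":0,"ty":0,"tz":0,"roll":0},{"tx":0,"ty":0,"tz":0,"roll":0},{"tx":0,"ty":0,"tz":0,"roll":0},{"tx":0,"ty":0,"tz":0,"roll":0}]' 74
python3 -m handwheel '[{"tx":0,"ty":0,"tz":-10,"roll":0},{"tx":0,"ty":0,"tz":-25,"roll":0},{"tx":0,"ty":0,"tz":-35,"roll":0},{"tx":28,"ty":-27.5,"tz":0,"roll":0},{"tx":28,"ty":-27.5,"tz":0,"roll":0},{"tx":28,"ty":-27.5,"tz":0,"roll":0},{"tx":28,"ty":-27.5,"tz":0,"roll":0},{"tx":28,"ty":-27.5,"tz":0,"roll":0},{"tx":28,"ty":-27.5,"tz":0,"roll":0},{"tx":0,"ty":0,"tz":0,"roll":0},{"tx":0,"ty":0,"tz":0,"roll":0},{"tx":0,"ty":0,"tz":0,"roll":0}]'
python3 - <<'E'
from h import *
p,d=optics.get_image("top");s,e=optics.get_image("side")
for n,D in(("top",d),("side",e)):
    C=cloud(n,D);P=C[(np.hypot(C[...,0]-.668,C[...,1]+.235)<.06)&(C[...,2]>.08)&(C[...,2]<.11)]
    print(n,np.median(P[:,2]),cv2.minEnclosingCircle((P[:,:2]*1000).astype(np.float32)))
cv2.imwrite("pics/g12.png",np.hstack([cv2.resize(p[95:195,380:480,::-1],(400,400)),cv2.resize(s[180:280,360:460,::-1],(400,400))]))
E
```

```text
t: 30.15
tool_pos: [0.6683, -0.2346, 0.0764]
tool_rot: [-2.633, -1.713, 0.0]
contact_force: [0.2, -0.8, -0.0]
opening: 0.0741
grip_force: 0.0
t: 31.15
tool_pos: [0.5861, -0.0145, 0.1477]
tool_rot: [2.632, 1.713, 0.001]
contact_force: [-0.5, -0.4, -0.4]
opening: 0.0741
grip_force: 0.0
top 0.09015739002201073 ((668.7058715820312, -233.32492065429688), 31.345075607299805)
side 0.08857727885058733 ((668.48583984375, -236.30397033691406), 31.83186912536621)
```

View pics/g12.png

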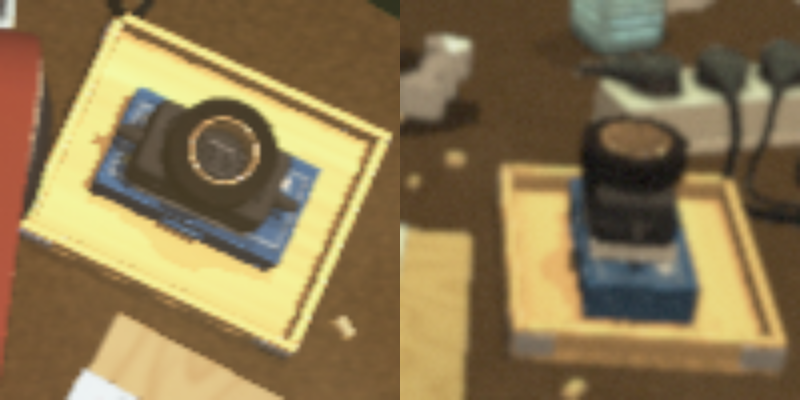

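The pile stands: tape at (0.6686,-0.235) on the power supply body centre, with its top at about 0.09 m. The gripper is clear, so I'm handing in.

```bash
python3 -c "
from station import ctrl
print(ctrl.finish_job())"
```

```text
the job is handed in; nothing more can be done
None
```

The job is handed in at about 31 s: tin, foam slice, power supply and tape are piled in the tray, each layer about 4 mm or less off the one below by camera, though the hand-in returned no verdict.

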